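Fit the red rounding cutter in the stick-rounding spindle

ROBOT

A 6-joint arm with a two-finger parallel gripper is mounted at the origin on the work surface. World frame = base frame: x ahead of the robot, y to its left, z up, the work surface at z = 0. Lengths are in m, angles in rad, forces in N, time in s.
With the tool pointing down it reaches from about 0.35 to 0.8 m from the base axis. Payload 7.3 kg.
Tool frame: the origin (TCP) lies midway between the tips of the shut fingers; the grasp point (between the pads) lies 19 mm behind it (manip.grip_point_offset is the distance from the TCP to the grasp point, in m); z points along the fingers, y is the line along which they close (so a half turn about z gives the same grasp; the last joint's range is limited). The gripper opens to 85 mm and grips with 20 to 120 N. Pads are 22 mm wide; open, the fingers measure 114 mm over their backs; the gripper's body (76 mm by 85 mm) begins 54 mm behind the grasp point. The pads swing forward as they close: fully open they stand 13 mm farther back than shut.
Start: joints at [-1.336, 0.342, 1.524, -0, 1.275, -0.146], TCP at [0.195, -0.487, 0.206] pointing down, gripper open.
Joint ranges: [-2.53, 2.53], [-0.77, 2.02], [0.04, 2.7], [-1, 4.14], [0.28, 2.66], [-3.11, 3.11]. Speed limits (rad/s): [2.57, 2.57, 3.14, 3.14, 3.14, 3.14].

INTERFACE

Orientations are given as a unit quaternion [w, x, y, z].
In Python, from plant import monitor, imaging, workorder, nets, manip gives the robot as it stands.
- The arm moves only by the tool drive_tool, never from a script. Its argument "moves" is a list of rows, each an object of numbers: "dx", "dy", "dz": the shift along the tool's x, y, z in mm; "roll": the turn about the tool's z in rad. In form: [{"dx": .., "dy": .., "dz": .., "roll": ..}, ...]. A call has 1 to 5 rows; each row shifts and turns the commanded pose from where the row before left it, along the tool's axes as they then stand; what a row does not reach is not made up. A row lasts 1/8 s, in which the tool goes at most 62.5 mm and 10.7 degrees, less where a joint would pass 70% of its speed; a pose out of reach is approached as far as the arm can. A call is refused whole if a number of a shift passes 62.5 or a number of a turn 0.188, either way. A call with a gripper value outside its range is refused whole. "grip" is the opening, from 0 (shut) to 1 (fully open), set as the call begins (left out, the last holds). The fingers move at their own pace and stop on an object; "force" is the grip in N (left out, the last holds). Time passes only in rows, so rows that do not move let the fingers close. It gives the time, the measured TCP pose, the force, the opening and the grip force at its end, in the units of the state.
- monitor.sense(): the state, without advancing time (a new reading comes with each control period).
- imaging.get_image(name): name is "scene" or "side" or "wrist"; returns a dict with "color" (480x640x3 uint8, red, green, blue), "K" (3x3 intrinsics, pixels), "world_from_camera" (4x4, takes a point from camera to world coordinates). Camera axes: x right, y up, looking along -z (the intrinsics and any distortion apply to the point x, -y, -z); pixel columns grow to the right and rows downward; lengths in m; the calibration is good to about 2 mm. A picture is of the moment at which its call begins. There is no depth.
- workorder.sign_off(): hands the job in; it is judged then, once.
Trained networks look in a picture, given as the dict that the camera call returned (one of the last four; its "shot" number tells which), for a name from the list of things; names that differ only in an ending like _2 or _b are one class to them, and where a whole thing is asked for, a point or a joint stands for the part that bears it (a point fixed in the world has none). Each returns a list of dicts, best first, with "p" (0 to 1); they miss things now and then, are a little off and sometimes report something else, mostly with a low value. They report only what shows in the picture. A call takes as long as a camera call.
- nets.recognise(target, picture): "at" ([x, y, z] in m, in world coordinates, good to about 4 mm: the middle of the surface that is visible of it).
- nets.outline_of(target, picture): "pixels" (480x640 bool, what is visible of it).
- nets.tip_of(target, picture): "at" ([x, y, z] in m, in world coordinates, good to about 4 mm: a listed point, or the origin of a listed thing).
The state is a dict: "time": time; "qpos": joint angles; "qd": joint speeds; "joint_torque": joint torques, N m; "tcp_pos": TCP position; "tcp_rot": TCP orientation; "wrist_force": force on the tool from outside, world axes, zero at the start; "wrist_torque": the same for the moment, N m; "finger_gap": opening from 0.0 (shut) to 1.0 (fully open); "finger_force": force on a finger pad.
Only numpy, scipy, OpenCV 4.12 (cv2) and the standard library are available. Lean on these libraries where they do the work, as an engineer would, in place of code of your own. Each camera call takes 0.05 s, during which the arm holds its last target. There are 200 camera calls.

TASK

Take the red cutter from the wooden rack and push its shank gently down into the collet of the green upright spindle until it is fully home, with the nut still loose. Then turn the hex nut clockwise (seen from above) until the collet grips the cutter firmly, without overtightening, and let go. Do not force anything, and leave the other cutters and the things on the table alone.

Things in the scene. Friction and masses are not known exactly. Their poses are not given: they have to be found in the camera images.
- red_cutter_head (a point): Loose steel rounding cutter with a red head, upright in one of three holes of the rack. 64 mm tall, 50 to 80 g: round shank 8 mm in diameter, 34 mm long (foot edge chamfered 1 mm), then a round head 18 mm in diameter, 30 mm tall. This point: middle of the head, on the axis, 49 mm above the shank's foot, 15 mm below the flat top. z is the cutter's axis, up.
- red_cutter_foot (a point): Centre of the flat foot of the red cutter's shank, on its axis; z points up the shank.
- yellow_cutter_head (a point): The same cutter with a yellow head, in another hole of the rack: to be left alone. Middle of its head.
- blue_cutter_head (a point): The same cutter with a blue head, in another hole of the rack: to be left alone. Middle of its head.
- rack: Wooden rack block fixed to the table, 70 mm (its x) by 180 mm (its y) by 30 mm high; three upright holes 55 mm apart along its y, 9.5 mm wide, 25 mm deep. The heads begin 9 mm above its top; fingers fit best across the rack's x. Origin: centre of its underside.
- collet_mouth (a point): Centre of the upward mouth of the collet, level with the nut's top, 114 mm above the table; z is the bore's axis, up. Four brass jaws in the mouth leave 10 to 13 mm across for the 8 mm shank while the nut is loose; below is a bore 10 mm across. Home, the underside of the cutter's head stands 3 mm above the nut, its flat top 33 mm above the nut.
- bore_seat (a point): Centre of the bore's solid floor, on the bore's axis, 31 mm below the collet's mouth: where the shank's foot must rest. The foot first meets a stiff sliding plunger 21 to 25 mm below the mouth and must push it down, against about 5 N of friction, as far as the floor; the cutter does not drop home by itself, and the plunger stays down.
- bore_floor: The solid floor of the bore, hidden in the collet. Pressing the cutter on it, or on the nut, with over 45 N damages it. Origin on the bore's axis, 6 mm below the floor's surface.
- nut_center (a point): Middle of the steel hex nut round the collet: 34 mm across flats, 26 mm tall (this point 13 mm below its top); a red dot on top marks its x axis, at a corner; the flats face 30, 90, 150... degrees from its x axis. 15 mm are free below it, beside the neck. It turns about z at constant height and stays where left.
- nut: The same nut; origin at the centre of its top. Clockwise from above tightens. It drags with a steady 0.45 N m until the jaws touch the shank, 0.4 to 1.1 rad after the start (unseen), then the torque climbs by some 0.15 to 0.2 N m per 0.1 rad. A rise of 0.25 to 0.5 N m over the steady drag is a firm grip; over 0.65 N m is overtight.
- jaw_a: One of the four brass jaws of the collet, each pressing on the shank with much the same force: a firm grip is over 12 N a jaw, and over 85 N is overtight. Origin on the bore's axis, 6.5 mm below the mouth.
- jaw_c: The jaw opposite jaw_a. Origin on the bore's axis, 6.5 mm below the mouth.
- glue: White glue bottle, 52 mm in diameter, 130 mm tall, a bystander. Origin: centre of its foot.
- cup: White cup, 76 mm wide, 100 mm tall, a bystander. Origin: centre of its foot.
- tape: Roll of clear tape, 90 mm wide, 22 mm high, lying flat, a bystander. Origin: centre of its underside.
- wood_block: Wooden block 90 x 45 x 30 mm, a bystander. Origin: centre of its underside.
- spindle: The spindle, fixed to the table: a base 110 mm square and 12 mm thick, a green motor 60 mm in diameter up to 72 mm above the table, a thin neck 26 mm wide, and on it the collet with its hex nut. It does not turn. Origin: centre of its underside; z up.

How it is judged:
On the way, in this order (a step that is already met when the one before it is completed fails the run):
1. the red cutter stands fully home in the collet while the nut is still loose (z of red_cutter_foot in the frame of bore_seat below 0.0015 m and horizontal distance between red_cutter_foot and bore_seat below 0.003 m and contact force between jaw_a and red_cutter below 8 N), for 0.2 s.
2. the jaws grip the shank (contact force between each of jaw_a, jaw_c and red_cutter above 12 N), for 0.2 s.
At the end, for the whole second after the job is handed in: The red cutter's foot is within 1.5 mm of the bore's floor and 3 mm of its axis, the cutter is upright within 0.07 rad, and the jaws press on the shank with over 12 N each (all of step 2 and z of red_cutter_foot in the frame of bore_seat below 0.0015 m and horizontal distance between red_cutter_foot and bore_seat below 0.003 m and angle between red_cutter_head's own z axis and vertical below 0.07 rad); the robot touches nothing.
It fails at once if the collet was overtightened (a jaw pressed with over 85 N) (contact force between any of jaw_a, jaw_c and red_cutter above 85 N).
It fails at once if the cutter was forced: pressed on the bore's floor or on the nut with over 45 N (contact force between any of bore_floor, nut and red_cutter above 45 N).
It fails at once if another cutter was moved over 15 mm (distance of any of yellow_cutter_head, blue_cutter_head from where it was at the start of the episode above 0.015 m).
It fails at once if a bystander was moved over 20 mm (distance of any of glue, cup, tape, wood_block from where it was at the start of the episode above 0.02 m).
It also fails if it takes over 69 s, if anything falls off the work surface, if the arm or the gripper's body presses on something with over 40 N, if the wrist force passes 120 N, or if a joint passes its speed limit or range.

## Working session

There is one attempt and no reset: what is moved stays moved. The work goes in short steps, Python scripts to look and compute and a tool call to move; the robot and the scene stay as the last step left them, time stands still between calls to the robot, and variables do not carry over. Pictures are saved under pics/ and viewed, at most 10 in all, crops included, and the job is handed in when it is done.

Besides the shell and the picture viewer there is one more tool, called as name(argument=value, ...), one argument or row to a line, values as JSON. drive_tool: Moves the arm, as the interface text tells. Its arguments: {"type":"object","properties":{"moves":{"type":"array","items":{"type":"object","properties":{"dx":{"type":"number"},"dy":{"type":"number"},"dz":{"type":"number"},"roll":{"type":"number"}}}},"grip":{"type":"number"},"force":{"type":"number"}},"required":["moves"]}

```bash
mkdir -p pics; cat > h.py <<'E'
from plant import monitor, imaging, workorder, nets, manip
import numpy as np, cv2
def save(p,n): cv2.imwrite('pics/'+n+'.png', cv2.cvtColor(p['color'],cv2.COLOR_RGB2BGR))
def proj(p,X):
    T=np.linalg.inv(p['world_from_camera']); c=T[:3,:3]@np.array(X)+T[:3,3]
    u=p['K']@np.array([c[0],-c[1],-c[2]]); return u[:2]/u[2]
def ray(p,uv):
    d=np.linalg.inv(p['K'])@np.array([uv[0],uv[1],1]); d=np.array([d[0],-d[1],-d[2]])
    T=np.array(p['world_from_camera']); return T[:3,3],T[:3,:3]@d
def atz(p,uv,z):
    o,d=ray(p,uv); return o+d*(z-o[2])/d[2]
E
python3 - <<'E'
from h import *
s=monitor.sense(); print({k:np.round(v,3) for k,v in s.items()}, manip.grip_point_offset)
for c in ['scene','side']:
    p=imaging.get_image(c); save(p,c+'0'); print(c,np.round(p['world_from_camera'],3).tolist(),p['K'].tolist() if hasattr(p['K'],'tolist') else p['K'])
    for n in ['red_cutter_head','yellow_cutter_head','blue_cutter_head','rack','collet_mouth','nut','glue','cup','tape','wood_block','spindle']:
        r=nets.tip_of(n,p)
        print(n,[(np.round(a['at'],3).tolist(),round(float(a['p']),2)) for a in r[:2]])
print(monitor.sense()['time'])
E
python3 -c "
import cv2,numpy as np
a=cv2.imread('pics/scene0.png');cv2.imwrite('pics/a0.png',a)"
```

```text
{'time': np.float64(0.0), 'qpos': array([-1.336,  0.343,  1.525,  0.   ,  1.275, -0.146]), 'qd': array([ 0.001, -0.001, -0.001,  0.   ,  0.001, -0.   ]), 'joint_torque': array([-1.0000e-03, -4.3368e+01, -2.4601e+01, -0.0000e+00,  8.0000e-03,
       -0.0000e+00]), 'tcp_pos': array([ 0.195, -0.487,  0.205]), 'tcp_rot': array([-0.001,  0.982,  0.189, -0.   ]), 'wrist_force': array([-0.59 , -0.064, -0.276]), 'wrist_torque': array([0.059, 0.01 , 0.011]), 'finger_force': np.float64(0.0), 'finger_gap': np.float64(1.0)} 0.0187
scene [[0.814, -0.492, 0.309, 1.044], [0.581, 0.679, -0.45, -0.708], [0.011, 0.546, 0.838, 1.478], [0.0, 0.0, 0.0, 1.0]] [[612.8507687968569, 0.0, 317.28669886637306], [0.0, 612.8507687968569, 239.65247637161454], [0.0, 0.0, 1.0]]
red_cutter_head [([0.578, 0.21, 0.051], 0.43)]
yellow_cutter_head [([0.58, 0.159, 0.053], 0.59)]
blue_cutter_head [([0.58, 0.107, 0.052], 0.55)]
rack [([0.583, 0.158, 0.004], 0.9), ([0.551, -0.145, 0.099], 0.53)]
collet_mouth [([0.548, -0.145, 0.113], 0.62)]
nut [([0.546, -0.148, 0.111], 0.65), ([0.549, 0.463, -0.005], 0.35)]
glue [([0.695, -
[... 389 characters left out ...]
358], [0.0, 0.0, 1.0]]
red_cutter_head [([0.578, 0.215, 0.053], 0.43)]
yellow_cutter_head [([0.578, 0.157, 0.055], 0.59), ([0.55, -0.146, 0.11], 0.25)]
blue_cutter_head [([0.582, 0.103, 0.052], 0.61)]
rack [([0.581, 0.155, -0.0], 0.69), ([0.547, -0.143, 0.1], 0.47)]
collet_mouth [([0.545, -0.144, 0.114], 0.87)]
nut [([0.551, -0.145, 0.111], 0.52), ([0.414, 0.393, 0.001], 0.33)]
glue [([0.695, -0.391, 0.0], 0.58), ([0.58, 0.209, 0.005], 0.48)]
cup [([0.682, 0.378, -0.001], 0.57), ([0.554, 0.466, 0.001], 0.37)]
tape [([0.413, 0.396, 0.001], 0.71), ([0.552, 0.467, 0.001], 0.56)]
wood_block [([0.555, 0.465, 0.0], 0.86), ([0.549, -0.149, 0.111], 0.71)]
spindle [([0.549, -0.146, 0.002], 0.85)]
1.2
```

View pics/scene0.png

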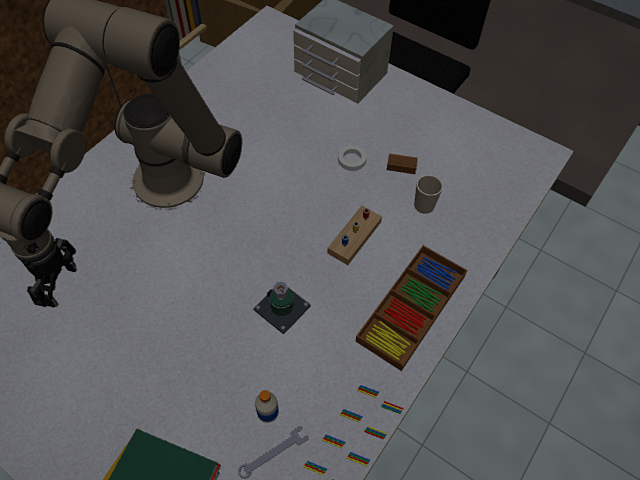

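View pics/side0.png

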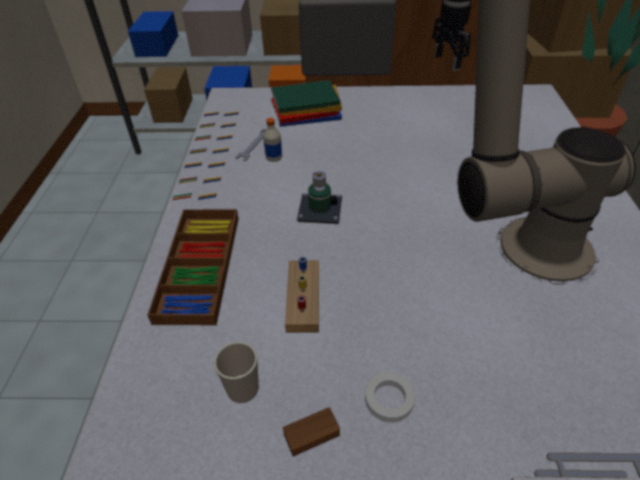

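Scene: red cutter at far rack end (366,213 in scene; 302,301 in side), spindle at (282,295); the networks agree with both pictures. Moving over the red cutter, with the fingers turned to close along world x.

drive_tool(
  moves=[
    {"dx": 46.3, "dy": -38.1, "roll": -0.188},
    {"dx": 52.7, "dy": -28.8, "roll": -0.188},
    {"dx": 57.1, "dy": -18.4, "roll": -0.188},
    {"dx": 59.5, "dy": -7.4, "roll": -0.188},
    {"dx": 59.9, "dy": 3.8, "roll": -0.188},
  ],
)

```text
schema error: expected keys dx, dy, dz, roll
```

drive_tool(
  moves=[
    {"dx": 58, "dy": 15, "roll": -0.188},
    {"dx": 54, "dy": 25.6, "roll": -0.062},
    {"dx": 52.6, "dy": 28.8},
    {"dx": 52.6, "dy": 28.8},
    {"dx": 52.6, "dy": 28.8},
  ],
)

```text
schema error: expected keys dx, dy, dz, roll
```

drive_tool(
  moves=[
    {"dx": 52.6, "dy": 28.8},
    {"dx": 30, "dy": 16},
    {"dx": 0},
  ],
  grip=0.6,
)

```text
schema error: expected keys dx, dy, dz, roll
```

```bash
cat >> h.py <<'E'
from scipy.spatial.transform import Rotation as R
def togo(target):
    s=monitor.sense(); q=s['tcp_rot']; M=R.from_quat([q[1],q[2],q[3],q[0]]).as_matrix()
    print('t',round(float(s['time']),2),'tcp',np.round(s['tcp_pos'],4),'z',np.round(M[:,2],3),'azy',round(float(np.arctan2(M[1,1],M[0,1])),4),'q6',round(float(s['qpos'][5]),3),'F',np.round(s['wrist_force'],1),'T',np.round(s['wrist_torque'],2),'gap',round(float(s['finger_gap']),3),round(float(s['finger_force']),1))
    if target is not None: print('togo mm',np.round(1000*M.T@(np.array(target)-s['tcp_pos']),1))
E
python3 - <<'E'
from h import *
togo([0.579,0.212,0.043])
p=imaging.get_image('wrist'); save(p,'w1')
for n in ['red_cutter_head','yellow_cutter_head','blue_cutter_head']:
    r=nets.tip_of(n,p); print(n,[(np.round(a['at'],4).tolist(),round(float(a['p']),2)) for a in r[:2]])
    r=nets.outline_of(n,p)
    if r:
        y,x=np.nonzero(r[0]['pixels']); print(x.min(),x.max(),y.min(),y.max(),r[0]['p'])
print(proj(p,[.579,.212,.069]))
E
```

```text
t 1.2 tcp [ 0.1952 -0.4874  0.2061] z [ 0. -0. -1.] azy -1.19 q6 -0.146 F [-0.1 -0.1  0.9] T [ 0.02  0.04 -0.07] gap 0.997 0.0
togo mm [ 616.3 -506.6  163.1]
red_cutter_head []
yellow_cutter_head []
blue_cutter_head []
[-1075.60500364 -1430.67013416]
```

View pics/w1.png

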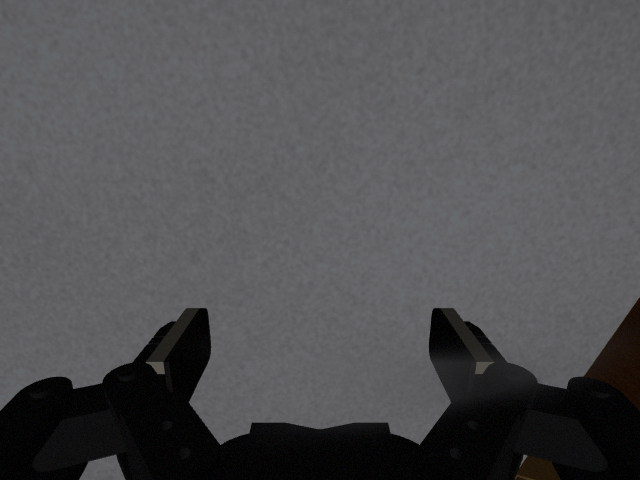

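The rows need all four keys, so nothing moved. The wrist picture shows only bare table, with the fingers at (185,340) and (455,340). Repeating the moves with complete rows.

drive_tool(
  moves=[
    {"dx": 46.3, "dy": -38.1, "dz": 0, "roll": -0.187},
    {"dx": 52.7, "dy": -28.8, "dz": 0, "roll": -0.187},
    {"dx": 57.1, "dy": -18.4, "dz": 0, "roll": -0.187},
    {"dx": 59.5, "dy": -7.4, "dz": 0, "roll": -0.187},
    {"dx": 59.9, "dy": 3.8, "dz": 0, "roll": -0.187},
  ],
)

```text
time: 2.17
tcp_pos: [0.3407, -0.2231, 0.2064]
tcp_rot: [0.0, 0.79, 0.614, 0.0]
wrist_force: [1.9, -0.4, 0.6]
finger_gap: 1.001
finger_force: 0.0
```

drive_tool(
  moves=[
    {"dx": 58, "dy": 15, "dz": 0, "roll": -0.187},
    {"dx": 54, "dy": 25.6, "dz": 0, "roll": -0.068},
    {"dx": 52.6, "dy": 28.8, "dz": 0, "roll": 0},
    {"dx": 52.6, "dy": 28.8, "dz": 0, "roll": 0},
    {"dx": 52.6, "dy": 28.8, "dz": 0, "roll": 0},
  ],
)

```text
time: 2.8
tcp_pos: [0.4856, 0.0395, 0.2063]
tcp_rot: [0.0, 0.707, 0.707, 0.0]
wrist_force: [0.8, -0.7, 0.6]
finger_gap: 1.001
finger_force: 0.0
```

drive_tool(
  moves=[
    {"dx": 52.6, "dy": 28.8, "dz": 0, "roll": 0},
    {"dx": 30, "dy": 16, "dz": 0, "roll": 0},
    {"dx": 0, "dy": 0, "dz": 0, "roll": 0},
  ],
  grip=0.6,
)

```text
time: 3.18
tcp_pos: [0.53, 0.1222, 0.2056]
tcp_rot: [-0.0, 0.706, 0.708, -0.0]
wrist_force: [0.0, -0.5, -0.2]
finger_gap: 0.6
finger_force: 0.0
```

```bash
cat > look.py <<'E'
from h import *
import sys
togo([0.579,0.212,0.043])
p=imaging.get_image('wrist'); save(p,sys.argv[1])
for n in ['red_cutter_head','yellow_cutter_head','blue_cutter_head']:
    r=nets.tip_of(n,p); print(n,[(np.round(a['at'],4).tolist(),round(float(a['p']),2)) for a in r[:2]])
    r=nets.outline_of(n,p)
    if r:
        y,x=np.nonzero(r[0]['pixels']); print(x.min(),x.max(),y.min(),y.max(),r[0]['p'])
print(proj(p,[.579,.212,.069]))
E
python3 look.py w2
```

```text
t 3.17 tcp [0.53   0.1222 0.2056] z [-0.  0. -1.] azy 0.0033 q6 0.082 F [ 0.  -0.5 -0.2] T [-0.02 -0.    0.02] gap 0.6 0.0
togo mm [ 89.6  49.4 162.6]
red_cutter_head [([0.579, 0.2129, 0.0535], 0.98)]
368 395 95 120 0.9
yellow_cutter_head [([0.5783, 0.1579, 0.0548], 0.9)]
368 392 165 190 0.64
blue_cutter_head [([0.5796, 0.1024, 0.054], 0.64)]
365 389 227 253 0.96
[384.51660667 107.94048711]
```

View pics/w2.png

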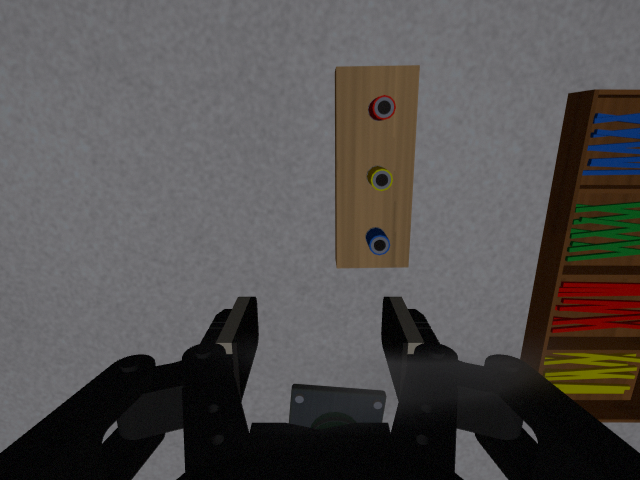

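Picture: red head top at (385,107), yellow (381,180), blue (379,243). The red one is within 1 px of the projected estimate, so I'm going in.

drive_tool(
  moves=[
    {"dx": 45, "dy": 25, "dz": 20, "roll": 0},
    {"dx": 45, "dy": 24.5, "dz": 25, "roll": 0},
    {"dx": 0, "dy": 0, "dz": 45, "roll": 0},
    {"dx": 0, "dy": 0, "dz": 30, "roll": 0},
    {"dx": 0, "dy": 0, "dz": 0, "roll": 0},
  ],
)

```text
time: 4.15
tcp_pos: [0.5774, 0.2092, 0.0838]
tcp_rot: [-0.001, 0.707, 0.707, -0.002]
wrist_force: [-0.2, -0.4, 0.8]
finger_gap: 0.594
finger_force: 0.0
```

```bash
python3 look.py w3
```

```text
t 4.15 tcp [0.5774 0.2092 0.0838] z [-0.005 -0.001 -1.   ] azy -0.0007 q6 0.224 F [-0.2 -0.4  0.8] T [-0.01  0.01  0.02] gap 0.594 0.0
togo mm [ 2.8  1.8 40.8]
red_cutter_head [([0.5795, 0.2149, 0.055], 0.89)]
306 338 240 285 0.87
yellow_cutter_head [([0.5822, 0.158, -0.0003], 0.6), ([0.5802, 0.1555, 0.056], 0.57)]
308 340 320 376 0.87
blue_cutter_head [([0.5804, 0.1014, 0.0529], 0.65)]
312 339 391 429 0.56
[324.02479682 270.35133151]
```

drive_tool(
  moves=[
    {"dx": 4, "dy": 2, "dz": 21, "roll": 0},
    {"dx": 0, "dy": 0, "dz": 20, "roll": 0},
    {"dx": 0, "dy": 0, "dz": 0, "roll": 0},
  ],
)

```text
time: 4.88
tcp_pos: [0.5802, 0.2139, 0.0443]
tcp_rot: [-0.001, 0.707, 0.707, -0.001]
wrist_force: [0.4, -0.4, 0.5]
finger_gap: 0.597
finger_force: 0.0
```

drive_tool(
  moves=[
    {"dx": 0, "dy": 0, "dz": 0, "roll": 0},
    {"dx": 0, "dy": 0, "dz": 0, "roll": 0},
    {"dx": 0, "dy": 0, "dz": 0, "roll": 0},
    {"dx": 0, "dy": 0, "dz": 0, "roll": 0},
    {"dx": 0, "dy": 0, "dz": 0, "roll": 0},
  ],
  grip=0,
  force=40,
)

```text
time: 5.5
tcp_pos: [0.5811, 0.2142, 0.0452]
tcp_rot: [0.0, 0.707, 0.707, 0.0]
wrist_force: [0.3, -1.0, -0.3]
finger_gap: 0.001
finger_force: 0.0
```

```bash
python3 look.py w4
```

```text
t 5.5 tcp [0.5811 0.2142 0.0452] z [ 0. -0. -1.] azy 0.0 q6 0.23 F [ 0.3 -1.  -0.3] T [-0.02  0.02 -0.  ] gap 0.001 0.0
togo mm [-2.2 -2.1  2.2]
red_cutter_head [([0.5792, 0.2145, 0.0542], 0.9)]
295 333 270 305 0.83
yellow_cutter_head [([0.5778, 0.1556, 0.0542], 0.87)]
312 327 396 428 0.95
blue_cutter_head []
[316.30743905 313.2408328 ]
```

View pics/w4.png

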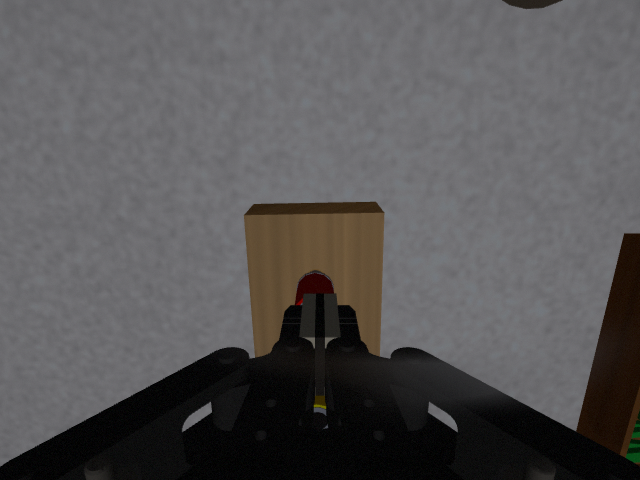

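The fingers shut completely without the cutter. In the picture the red head at (315,285) sits behind the closed fingers at (320,315). Checking from the other cameras.

```bash
python3 - <<'E'
from h import *
p=imaging.get_image('wrist'); print(np.round(p['world_from_camera'],3).tolist())
for X in [[.579,.213,.030],[.579,.213,.039],[.579,.213,.069],[.581,.214,.045],[.581,.214,.064],[.581,.225,.045],[.581,.225,.067],[.581,.158,.069]]: print(X,proj(p,X).round())
a=p['color'][180:440,200:440]
s=imaging.get_image('side'); c=s['color'][240:340,260:360]
q=imaging.get_image('scene'); d=q['color'][180:280,310:410]
for pp,o in((s,(260,240)),(q,(310,180))): print([(proj(pp,X)-o).round().tolist() for X in ([.579,.213,.069],[.581,.214,.045])])
f=lambda i:cv2.resize(i,(260,260),interpolation=cv2.INTER_CUBIC)
im=np.hstack([f(a),f(c),f(d)]); cv2.imwrite('pics/m1.png',np.clip(im[:,:,::-1]*1.6,0,255).astype(np.uint8))
for n in ['red_cutter_head']:
  for pp in (s,q): print([(np.round(a['at'],4).tolist(),a['p']) for a in nets.tip_of(n,pp)])
E
```

```text
[[1.0, 0.001, 0.0, 0.58], [-0.001, 0.957, 0.29, 0.288], [-0.0, -0.29, 0.957, 0.215], [0.0, 0.0, 0.0, 1.0]]
[0.579, 0.213, 0.03] [317. 277.]
[0.579, 0.213, 0.039] [317. 284.]
[0.579, 0.213, 0.069] [316. 311.]
[0.581, 0.214, 0.045] [321. 287.]
[0.581, 0.214, 0.064] [321. 304.]
[0.581, 0.225, 0.045] [321. 266.]
[0.581, 0.225, 0.067] [321. 284.]
[0.581, 0.158, 0.069] [321. 417.]
[[41.0, 57.0], [40.0, 65.0]]
[[57.0, 30.0], [57.0, 35.0]]
[([0.581, 0.2134, 0.0576], 0.42)]
[([0.5492, 0.4638, 0.001], 0.58), ([0.5795, 0.21, 0.052], 0.57)]
```

View pics/m1.png

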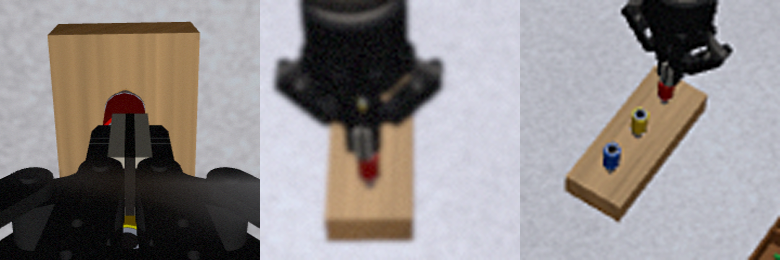

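In all three views the shut fingertips stand just above the red head's top: wrist row 293, scene crop (665,80). The cutter is untouched. So the real tips are about 30 mm higher than the reported TCP suggests. I'll open, go lower in force-watched steps, and close again.

drive_tool(
  moves=[
    {"dx": 0, "dy": 0, "dz": 0, "roll": 0},
    {"dx": 0, "dy": 0, "dz": 0, "roll": 0},
    {"dx": 0, "dy": 0, "dz": 10, "roll": 0},
    {"dx": 0, "dy": 0, "dz": 10, "roll": 0},
    {"dx": 0, "dy": 0, "dz": 0, "roll": 0},
  ],
  grip=0.5,
)

```text
time: 6.72
tcp_pos: [0.58, 0.2139, 0.0235]
tcp_rot: [-0.001, 0.707, 0.707, -0.001]
wrist_force: [-0.5, 0.4, 0.1]
finger_gap: 0.496
finger_force: 0.0
```

```bash
python3 - <<'E'
from h import *
togo([.579,.213,.02])
p=imaging.get_image('wrist'); 
for X in [[.579,.213,.039],[.579,.213,.069],[.581,.225,.027],[.581,.225,.057],[.56,.225,.027],[.56,.225,.057]]: print(X,proj(p,X).round())
a=p['color'][160:420,160:480]
s=imaging.get_image('side'); c=s['color'][260:330,265:335]
q=imaging.get_image('scene'); d=q['color'][180:250,330:400]
f=lambda i,w,h:cv2.resize(i,(w,h),interpolation=cv2.INTER_CUBIC)
im=np.hstack([f(a,400,325),c.repeat(1,0)[:0].reshape(0,0,3) if 0 else f(c,200,325),f(d,200,325)]); cv2.imwrite('pics/m2.png',np.clip(im[:,:,::-1]*1.6,0,255).astype(np.uint8))
E
```

```text
t 6.72 tcp [0.58   0.2139 0.0235] z [-0.003 -0.001 -1.   ] azy -0.0 q6 0.23 F [-0.5  0.4  0.1] T [ 0.03 -0.06  0.  ] gap 0.496 0.0
togo mm [-0.9 -1.   3.5]
[0.579, 0.213, 0.039] [319. 302.]
[0.579, 0.213, 0.069] [318. 337.]
[0.581, 0.225, 0.027] [323. 268.]
[0.581, 0.225, 0.057] [323. 294.]
[0.56, 0.225, 0.027] [279. 268.]
[0.56, 0.225, 0.057] [270. 294.]
```

View pics/m2.png

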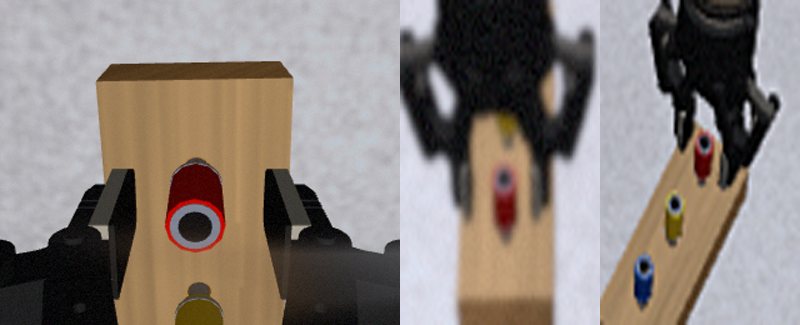

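In the wrist crop the tips at (130,170) and (270,170) straddle the red head at (196,215), overlapping its upper half. That puts the true tip height at about 0.055 with the reported TCP at 0.0235, an offset of about 30 mm. Going 9 mm lower and 1 mm left, then closing.

drive_tool(
  moves=[
    {"dx": 0, "dy": -1, "dz": 9, "roll": 0},
    {"dx": 0, "dy": 0, "dz": 0, "roll": 0},
  ],
)

```text
time: 7.12
tcp_pos: [0.5793, 0.214, 0.0152]
tcp_rot: [-0.0, 0.707, 0.707, -0.001]
wrist_force: [-0.1, -0.4, 0.4]
finger_gap: 0.497
finger_force: 0.0
```

drive_tool(
  moves=[
    {"dx": 0, "dy": 0, "dz": 0, "roll": 0},
    {"dx": 0, "dy": 0, "dz": 0, "roll": 0},
    {"dx": 0, "dy": 0, "dz": 0, "roll": 0},
    {"dx": 0, "dy": 0, "dz": 0, "roll": 0},
  ],
  grip=0,
  force=40,
)

```text
time: 7.62
tcp_pos: [0.5801, 0.2142, 0.0162]
tcp_rot: [0.0, 0.707, 0.707, 0.0]
wrist_force: [-0.2, 0.1, 1.4]
finger_gap: 0.195
finger_force: 39.0
```

```bash
python3 - <<'E'
from h import *
togo(None)
E
```

```text
t 7.62 tcp [0.5801 0.2142 0.0162] z [ 0. -0. -1.] azy 0.0 q6 0.23 F [-0.2  0.1  1.4] T [-0.04  0.16 -0.  ] gap 0.195 39.0
```

Gripped: gap 0.195 at 39 N. Lifting straight up, then carrying it just past the spindle so the wrist camera can see the mouth.

drive_tool(
  moves=[
    {"dx": 0, "dy": 0, "dz": -20, "roll": 0},
    {"dx": 0, "dy": 0, "dz": -40, "roll": 0},
    {"dx": 0, "dy": 0, "dz": -50, "roll": 0},
    {"dx": 0, "dy": 0, "dz": -40, "roll": 0},
    {"dx": -20, "dy": -3, "dz": -10, "roll": 0},
  ],
)

```text
time: 8.25
tcp_pos: [0.5783, 0.1949, 0.1789]
tcp_rot: [0.002, 0.706, 0.708, 0.002]
wrist_force: [1.0, -0.6, -0.7]
finger_gap: 0.195
finger_force: 39.4
```

drive_tool(
  moves=[
    {"dx": -50, "dy": -4, "dz": 0, "roll": 0},
    {"dx": -60, "dy": -5, "dz": 0, "roll": 0},
    {"dx": -60, "dy": -5, "dz": 0, "roll": 0},
    {"dx": -60, "dy": -5, "dz": 0, "roll": 0},
    {"dx": -60, "dy": -5, "dz": 0, "roll": 0},
  ],
)

```text
time: 8.88
tcp_pos: [0.5514, -0.0983, 0.1747]
tcp_rot: [-0.001, 0.707, 0.707, -0.001]
wrist_force: [0.4, -0.3, -1.0]
finger_gap: 0.2
finger_force: 39.4
```

drive_tool(
  moves=[
    {"dx": -60, "dy": -5, "dz": 0, "roll": 0},
    {"dx": -40, "dy": -1, "dz": 0, "roll": 0},
    {"dx": 0, "dy": 0, "dz": 0, "roll": 0},
    {"dx": 0, "dy": 0, "dz": 0, "roll": 0},
  ],
)

```text
time: 9.38
tcp_pos: [0.5461, -0.1956, 0.175]
tcp_rot: [-0.001, 0.707, 0.707, -0.0]
wrist_force: [0.3, 0.6, -1.4]
finger_gap: 0.195
finger_force: 39.4
```

```bash
python3 - <<'E'
from h import *
togo(None)
p=imaging.get_image('wrist'); save(p,'w5')
for n in ['red_cutter_head','red_cutter_foot','collet_mouth','nut','nut_center']:
    r=nets.tip_of(n,p); print(n,[(np.round(a['at'],4).tolist(),round(float(a['p']),2),proj(p,a['at']).round()) for a in r[:2]])
r=nets.outline_of('nut',p)
if r:
    y,x=np.nonzero(r[0]['pixels']); print(x.min(),x.max(),y.min(),y.max(),r[0]['p'])
s=monitor.sense()['tcp_pos']
for d in (-.011,.023,.053): print(proj(p,s+[-.0005,0,d]).round())
E
```

```text
t 9.38 tcp [ 0.5461 -0.1956  0.175 ] z [-0.002  0.001 -1.   ] azy -0.0007 q6 -0.475 F [ 0.3  0.6 -1.4] T [ 0.02  0.03 -0.08] gap 0.195 39.4
red_cutter_head [([0.5445, -0.1931, 0.2138], 0.82, array([317., 320.]))]
red_cutter_foot [([0.5448, -0.1929, 0.1653], 0.61, array([318., 274.]))]
collet_mouth []
nut [([0.5478, -0.1467, 0.1168], 0.77, array([324., 173.]))]
nut_center [([0.5481, -0.1446, 0.0993], 0.77, array([324., 166.]))]
294 352 137 203 0.97
[322. 278.]
[322. 308.]
[323. 347.]
```

View pics/w5.png

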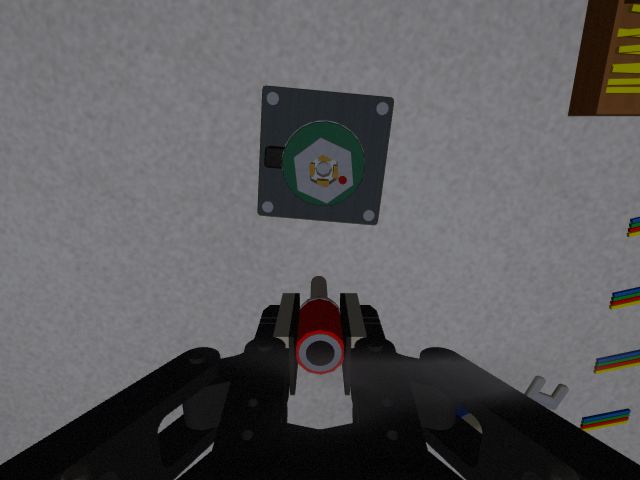

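Picture: cutter held, top centre at (320,352), foot near (319,283). The nut's hexagon is centred near (324,170), mouth (323,169), red dot (343,180) at the lower-right corner. So two flats face ±x, which suits the present finger direction. Working out the offset.

```bash
python3 - <<'E'
from h import *
s=monitor.sense()['tcp_pos']
p=imaging.get_image('wrist'); im=p['color'].astype(int)
r,g,b=im[...,0],im[...,1],im[...,2]
# hex outline
m=nets.outline_of('nut',p)[0]['pixels'].astype(np.uint8)
c,_=cv2.findContours(m,cv2.RETR_EXTERNAL,cv2.CHAIN_APPROX_NONE); c=max(c,key=cv2.contourArea)
h=cv2.approxPolyDP(cv2.convexHull(c),5,True)[:,0]; print('hex',h.tolist())
# brass pixels -> mouth centre
br=((r-b)>50)&(g>b+20); br[:140]=0; br[200:]=0; br[:,:295]=0; br[:,350:]=0
y,x=np.nonzero(br); print('brass',len(x),x.min(),x.max(),y.min(),y.max())
uv=((x.min()+x.max())/2,(y.min()+y.max())/2); print('mouth',uv,atz(p,uv,.114))
dot=(r>120)&(g<80)&(b<80); dot[:140]=0;dot[210:]=0; y,x=np.nonzero(dot); d=atz(p,(x.mean(),y.mean()),.114); print('dot',d)
# cutter top ring: red ellipse rim fit
red=(r>150)&(g<70)&(b<70); red[:310]=0; y,x=np.nonzero(red)
pts=np.stack([x,y],1).astype(np.float32); e=cv2.fitEllipse(cv2.convexHull(pts)); print('ell',e, 'top',atz(p,e[0],s[2]+.053)-s)
a=im[265:300,300:340].sum(2); print(a[::3,::3])
for dx,dy in((0,0),(-.001,0),(-.001,-.001)): 
  th=np.linspace(0,6.28,60); f=np.array([proj(p,s+[dx+.004*np.cos(t),dy+.004*np.sin(t),-.011+.001]) for t in th]); print('footring',f.min(0).round(1),f.max(0).round(1))
E
```

```text
hex [[318, 139], [348, 154], [349, 185], [326, 202], [295, 186], [293, 157]]
brass 205 308 335 156 187
mouth (np.float64(321.5), np.float64(171.5)) [ 0.54768033 -0.1459379   0.114     ]
dot [nan nan nan]<stdin>:13: RuntimeWarning: Mean of empty slice.
  ret = ret.dtype.type(ret / rcount)
Traceback (most recent call last):
cv2.error: OpenCV(4.12.0) /io/opencv/modules/imgproc/src/shapedescr.cpp:356: error: (-215:Assertion failed) n >= 0 && (depth == CV_32F || depth == CV_32S) in function 'fitEllipseNoDirect'
```

```bash
python3 - <<'E'
from h import *
s=monitor.sense()['tcp_pos']
p=imaging.get_image('wrist'); im=p['color'].astype(int)
r,g,b=im[...,0],im[...,1],im[...,2]
red=(r>2*g+20)&(r>2*b+20)
d=red.copy(); d[:140]=0;d[210:]=0;d[:,290:360]&=True;d[:,:290]=0;d[:,360:]=0; y,x=np.nonzero(d); D=atz(p,(x.mean(),y.mean()),.114); v=D-[.5477,-.1459,.114]; print('dot',D,np.degrees(np.arctan2(v[1],v[0])))
# rim: bright red ring
rim=red.copy(); rim[:300]=0; rim[:,:280]=0; rim[:,365:]=0
print('red max',r[rim].max()); rim&=r>0.75*r[rim].max(); y,x=np.nonzero(rim); print(len(x),x.min(),x.max(),y.min(),y.max())
uv=((x.min()+x.max())/2,y.max())
for dx,dy in((0,0),(-.001,0),(-.001,-.001)):
  th=np.linspace(0,6.28,60)
  for rad,z in((.004,-.010),(.009,.053)):
    f=np.array([proj(p,s+[dx+rad*np.cos(t),dy+rad*np.sin(t),z]) for t in th]); print(dx,dy,z,f.min(0).round(1),f.max(0).round(1))
a=im[268:300,300:340].sum(2)//3; print(a[::2,::2])
E
```

```text
dot [ 0.55907045 -0.1513479   0.114     ] -25.600358643979998
red max 132
356 296 343 330 373
0 0 -0.01 [313.1 271.4] [328.6 285.9]
0 0 0.053 [296.  323.4] [346.8 368. ]
-0.001 0 -0.01 [311.1 271.4] [326.6 285.9]
-0.001 0 0.053 [293.2 323.4] [343.9 368. ]
-0.001 -0.001 -0.01 [311.1 273.3] [326.6 287.6]
-0.001 -0.001 0.053 [293.3 326. ] [343.9 370.3]
[[123 124 122 123 122 124 129 125 125 126 125 123 125 125 129 128 124 125
  126 130]
 [122 122 121 125 123 123 123 124 127 127 120 118 121 122 128 127 125 125
  125 127]
 [126 123 122 125 127 125 119 120 127 129 126 123 123 122 126 127 126 122
  125 129]
 [127 127 123 121 124 120 117 122 125 125 127 125 123 123 126 124 124 122
  124 128]
 [124 125 124 119 120 119 122 119  61  41  41  96 120 122 123 126 129 129
  126 126]
 [123 126 121 119 122 123  99  41  39  41  41  43  64 125 123 126 130 126
  124 125]
 [123 122 118 116 118 121  41  42  43  41  43  41  39 123 126 126 125 125
  122 123]
 [121 120 122 120 116 117  40  42  41  41  40  40  38  85 124 123 125 126
  126 121]
 [117 119 118 120 119 118  42  42  40  42  40  39  41  66 124 124 121 126
  126 123]
 [118 121 120 120 122 100  41  42  40  40  42  40  40  62 122 124 123 124
  124 124]
 [121 121 121 124 123 101  41  42  42  41  42  41  42  45 119 123 123 126
  124 124]
 [127 125 124 124 125 101  43  41  42  41  41  39  40  45 118 123 123 122
  124 123]
 [123 125 127 124 121  98  41  41  40  42  40  40  41  43 122 128 126 123
  125 127]
 [122 121 123 123 121  96  42  42  42  39  40  44  39  40 122 122 121 122
  126 128]
 [124 124 125 126 126  82  40  40  41  34  35  40  40  42 122 118 119 121
  123 125]
 [127 123 123 121 118  60  44  47  64  62  63  64  56  46  53 117 126 125
  122 125]]
```

Cutter offset and mouth are measured with the same camera: the foot needs about +51.6 mm along tool x and +2.5 mm along tool y. Moving there and down to about 8 mm over the mouth for a close look.

drive_tool(
  moves=[
    {"dx": 25, "dy": 2.5, "dz": 0, "roll": 0},
    {"dx": 26.6, "dy": 0, "dz": 0, "roll": 0},
    {"dx": 0, "dy": 0, "dz": 20, "roll": 0},
    {"dx": 0, "dy": 0, "dz": 22, "roll": 0},
    {"dx": 0, "dy": 0, "dz": 0, "roll": 0},
  ],
)

```text
time: 10.5
tcp_pos: [0.5485, -0.1437, 0.1327]
tcp_rot: [-0.002, 0.707, 0.707, -0.001]
wrist_force: [-0.7, 0.4, -0.4]
finger_gap: 0.194
finger_force: 39.4
```

```bash
python3 - <<'E'
from h import *
s=monitor.sense()['tcp_pos']; togo([.5486,-.144,.133])
p=imaging.get_image('wrist')
q=imaging.get_image('side'); z=imaging.get_image('scene')
print(proj(q,[.5477,-.145,.114]),proj(z,[.5477,-.145,.114]),proj(p,[.5477,-.145,.114]))
f=lambda i,w,h:cv2.resize(i,(w,h),interpolation=cv2.INTER_CUBIC)
im=np.hstack([f(p['color'][200:350,240:400],480,450),f(q['color'][150:210,298:341],160,450),f(z['color'][260:320,260:303],160,450)])
cv2.imwrite('pics/m3.png',np.clip(im[:,:,::-1]*1.7,0,255).astype(np.uint8))
E
```

```text
t 10.5 tcp [ 0.5485 -0.1437  0.1327] z [-0.003  0.001 -1.   ] azy 0.0002 q6 -0.391 F [-0.7  0.4 -0.4] T [ 0.04 -0.03 -0.  ] gap 0.194 39.4
togo mm [-0.3  0.1 -0.3]
[318.93918415 174.120552  ] [280.57220776 286.55683341] [319.40637419 274.95463349]
```

View pics/m3.png

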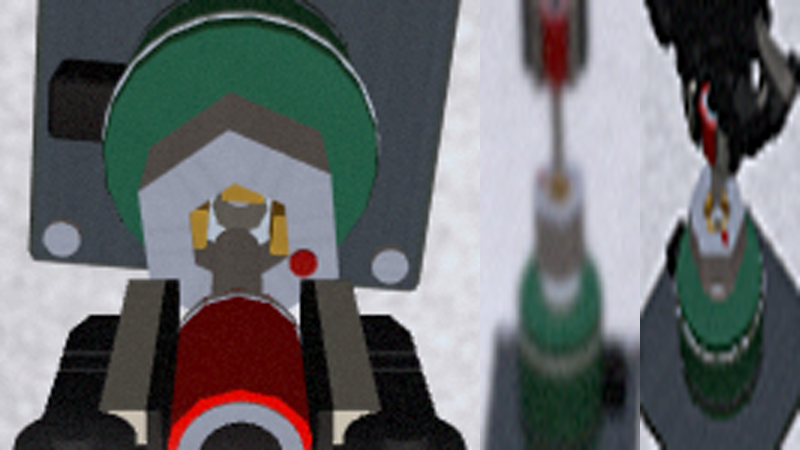

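In the wrist crop the shank (x 238) lies midway between the brass jaws (199 and 279). The foot, dropped 8 mm along the image, lands at the mouth's centre row of about 228, so it is aligned within about 1 mm. Lowering in small steps and watching the force.

drive_tool(
  moves=[
    {"dx": 0, "dy": 0, "dz": 4, "roll": 0},
    {"dx": 0, "dy": 0, "dz": 3, "roll": 0},
    {"dx": 0, "dy": 0, "dz": 3, "roll": 0},
    {"dx": 0, "dy": 0, "dz": 2, "roll": 0},
    {"dx": 0, "dy": 0, "dz": 0, "roll": 0},
  ],
)

```text
time: 11.28
tcp_pos: [0.5494, -0.1442, 0.1219]
tcp_rot: [-0.0, 0.707, 0.707, -0.0]
wrist_force: [1.2, -0.4, -0.1]
finger_gap: 0.196
finger_force: 39.4
```

```bash
python3 -c "
from h import *
togo([.5486,-.144,.094])"
```

```text
t 11.28 tcp [ 0.5494 -0.1442  0.1219] z [-0.  0. -1.] azy -0.0001 q6 -0.391 F [ 1.2 -0.4 -0.1] T [0.   0.02 0.  ] gap 0.196 39.4
togo mm [ 0.2 -0.8 27.9]
```

drive_tool(
  moves=[
    {"dx": 0, "dy": -0.5, "dz": 3, "roll": 0},
    {"dx": 0, "dy": 0, "dz": 4, "roll": 0},
    {"dx": 0, "dy": 0, "dz": 4, "roll": 0},
    {"dx": 0, "dy": 0, "dz": 2, "roll": 0},
    {"dx": 0, "dy": 0, "dz": 0, "roll": 0},
  ],
)

```text
time: 11.9
tcp_pos: [0.5489, -0.1442, 0.1089]
tcp_rot: [-0.0, 0.707, 0.707, -0.0]
wrist_force: [-0.2, -0.9, -0.8]
finger_gap: 0.194
finger_force: 39.4
```

```bash
python3 -c "
from h import *
togo([.5486,-.144,.094])"
```

```text
t 11.9 tcp [ 0.5489 -0.1442  0.1089] z [-0.  0. -1.] azy -0.0 q6 -0.392 F [-0.2 -0.9 -0.8] T [0.02 0.04 0.04] gap 0.194 39.4
togo mm [ 0.2 -0.3 14.9]
```

drive_tool(
  moves=[
    {"dx": 0, "dy": -0.2, "dz": 3, "roll": 0},
    {"dx": 0, "dy": 0, "dz": 3, "roll": 0},
    {"dx": 0, "dy": 0, "dz": 2, "roll": 0},
    {"dx": 0, "dy": 0, "dz": 2, "roll": 0},
    {"dx": 0, "dy": 0, "dz": 1, "roll": 0},
  ],
)

```text
time: 12.52
tcp_pos: [0.5489, -0.1443, 0.0984]
tcp_rot: [0.0, 0.707, 0.707, -0.0]
wrist_force: [-2.0, -0.5, 4.0]
finger_gap: 0.191
finger_force: 40.1
```

drive_tool(
  moves=[
    {"dx": 0, "dy": 0, "dz": 1, "roll": 0},
    {"dx": 0, "dy": 0, "dz": 0.5, "roll": 0},
    {"dx": 0, "dy": 0, "dz": 0, "roll": 0},
  ],
)

```text
time: 12.9
tcp_pos: [0.5489, -0.1443, 0.0966]
tcp_rot: [0.0, 0.707, 0.707, -0.0]
wrist_force: [-2.0, 0.4, 4.8]
finger_gap: 0.193
finger_force: 40.0
```

```bash
python3 -c "
from h import *
togo([.5486,-.144,.094])"
```

```text
t 12.9 tcp [ 0.5489 -0.1443  0.0966] z [ 0. -0. -1.] azy -0.0 q6 -0.392 F [-2.   0.4  4.8] T [ 0.06  0.29 -0.04] gap 0.193 40.0
togo mm [ 0.3 -0.3  2.6]
```

The plunger is moving (about 5 N). Feeling for the floor.

drive_tool(
  moves=[
    {"dx": 0, "dy": 0, "dz": 1, "roll": 0},
    {"dx": 0, "dy": 0, "dz": 0.5, "roll": 0},
    {"dx": 0, "dy": 0, "dz": 0, "roll": 0},
  ],
)

```text
time: 13.28
tcp_pos: [0.5489, -0.1442, 0.095]
tcp_rot: [0.0, 0.707, 0.707, -0.0]
wrist_force: [-1.1, 0.8, 3.5]
finger_gap: 0.194
finger_force: 40.0
```

drive_tool(
  moves=[
    {"dx": 0, "dy": 0, "dz": 0.6, "roll": 0},
    {"dx": 0, "dy": 0, "dz": 0, "roll": 0},
  ],
)

```text
time: 13.52
tcp_pos: [0.5488, -0.1442, 0.0944]
tcp_rot: [0.0, 0.707, 0.707, -0.0]
wrist_force: [-0.7, 0.5, 3.3]
finger_gap: 0.195
finger_force: 40.0
```

drive_tool(
  moves=[
    {"dx": 0, "dy": 0, "dz": 0.6, "roll": 0},
    {"dx": 0, "dy": 0, "dz": 0, "roll": 0},
  ],
)

```text
time: 13.78
tcp_pos: [0.5489, -0.1443, 0.0942]
tcp_rot: [0.0, 0.707, 0.707, 0.0]
wrist_force: [-1.9, 0.4, 6.4]
finger_gap: 0.197
finger_force: 40.4
```

drive_tool(
  moves=[
    {"dx": 0, "dy": 0, "dz": 0.5, "roll": 0},
    {"dx": 0, "dy": 0, "dz": 0, "roll": 0},
  ],
)

```text
time: 14.02
tcp_pos: [0.549, -0.1443, 0.0941]
tcp_rot: [0.0, 0.707, 0.707, 0.0]
wrist_force: [-3.1, 0.4, 8.5]
finger_gap: 0.193
finger_force: 40.8
```

drive_tool(
  moves=[
    {"dx": 0, "dy": 0, "dz": 0.8, "roll": 0},
    {"dx": 0, "dy": 0, "dz": 0, "roll": 0},
  ],
)

```text
time: 14.28
tcp_pos: [0.5491, -0.1444, 0.094]
tcp_rot: [0.001, 0.707, 0.707, 0.0]
wrist_force: [-3.9, 1.0, 13.6]
finger_gap: 0.195
finger_force: 41.4
```

drive_tool(
  moves=[
    {"dx": 0, "dy": 0, "dz": 0.8, "roll": 0},
    {"dx": 0, "dy": 0, "dz": 0, "roll": 0},
    {"dx": 0, "dy": 0, "dz": 0, "roll": 0},
  ],
)

```text
time: 14.65
tcp_pos: [0.5492, -0.1445, 0.0939]
tcp_rot: [0.001, 0.707, 0.707, 0.0]
wrist_force: [-5.5, 2.2, 18.1]
finger_gap: 0.194
finger_force: 42.1
```

```bash
python3 - <<'E'
from h import *
togo(None)
p=imaging.get_image('wrist'); q=imaging.get_image('side'); z=imaging.get_image('scene')
for n in ['red_cutter_foot','red_cutter_head']: print([(np.round(r['at'],4).tolist(),round(float(r['p']),2)) for i in (p,q,z) for r in nets.tip_of(n,i)[:1]])
f=lambda i,w,h:cv2.resize(i,(w,h),interpolation=cv2.INTER_CUBIC)
im=np.hstack([f(p['color'][200:350,240:400],480,450),f(q['color'][150:210,298:341],160,450),f(z['color'][260:320,260:303],160,450)])
cv2.imwrite('pics/m4.png',np.clip(im[:,:,::-1]*1.7,0,255).astype(np.uint8))
E
```

```text
t 14.65 tcp [ 0.5492 -0.1445  0.0939] z [ 0.002 -0.001 -1.   ] azy 0.0001 q6 -0.392 F [-5.5  2.2 18.1] T [ 0.29  1.12 -0.01] gap 0.194 42.1
[([0.5476, -0.1433, 0.1127], 0.69), ([0.55, -0.1482, 0.0836], 0.67), ([0.5462, -0.146, 0.083], 0.37)]
[([0.5495, -0.142, 0.1329], 0.63), ([0.5508, -0.1464, 0.1329], 0.56), ([0.5487, -0.1478, 0.1292], 0.6)]
```

View pics/m4.png

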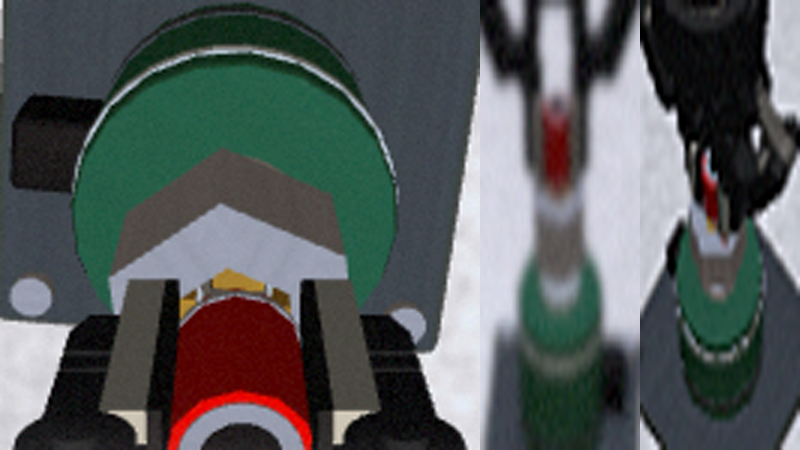

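Home: the head's underside sits just above the nut with the brass jaws visible at (230,285), and the TCP height (foot at 0.083) and networks agree. Now I'll relieve the push, open the fingers, and sink them round the nut.

drive_tool(
  moves=[
    {"dx": 0, "dy": 0, "dz": -1.2, "roll": 0},
    {"dx": 0, "dy": 0, "dz": -0.8, "roll": 0},
    {"dx": 0, "dy": 0, "dz": 0, "roll": 0},
  ],
)

```text
time: 15.48
tcp_pos: [0.5489, -0.1443, 0.0941]
tcp_rot: [0.0, 0.707, 0.707, 0.0]
wrist_force: [-1.6, -0.0, 6.7]
finger_gap: 0.193
finger_force: 40.4
```

drive_tool(
  moves=[
    {"dx": 0, "dy": 0, "dz": 0, "roll": 0},
    {"dx": 0, "dy": 0, "dz": 0, "roll": 0},
    {"dx": 0, "dy": 0, "dz": 0, "roll": 0},
    {"dx": 0, "dy": 0, "dz": 0, "roll": 0},
  ],
  grip=0.6,
)

```text
time: 15.98
tcp_pos: [0.5488, -0.1442, 0.0936]
tcp_rot: [-0.0, 0.707, 0.707, -0.0]
wrist_force: [-0.0, -0.3, 0.1]
finger_gap: 0.602
finger_force: 0.0
```

```bash
python3 - <<'E'
from h import *
togo([.5485,-.1445,.062])
p=imaging.get_image('wrist'); q=imaging.get_image('side'); z=imaging.get_image('scene')
for n in ['red_cutter_foot','red_cutter_head']: print([(np.round(r['at'],4).tolist(),round(float(r['p']),2)) for i in (p,q,z) for r in nets.tip_of(n,i)[:1]])
m=nets.outline_of('nut',p)
for k in m[:2]:
  c,_=cv2.findContours(k['pixels'].astype(np.uint8),cv2.RETR_EXTERNAL,cv2.CHAIN_APPROX_NONE); c=max(c,key=cv2.contourArea)
  print(k['p'],cv2.approxPolyDP(c,4,True)[:,0].tolist())
E
```

```text
t 15.97 tcp [ 0.5488 -0.1442  0.0936] z [-0.  0. -1.] azy 0.0 q6 -0.392 F [-0.  -0.3  0.1] T [0.01 0.05 0.01] gap 0.602 0.0
togo mm [-0.3 -0.3 31.6]
[([0.5512, -0.151, 0.0797], 0.5), ([0.5471, -0.1427, 0.0812], 0.61)]
[([0.5477, -0.1483, 0.132], 0.71), ([0.5481, -0.146, 0.1338], 0.55), ([0.5488, -0.15, 0.1304], 0.58)]
0.97 [[312, 251], [282, 275], [277, 301], [283, 333], [295, 337], [298, 302], [319, 290], [337, 299], [348, 334], [358, 327], [351, 267]]
```

The cutter stays home (head z about 0.132). The dot and corners put the nut's flats about 4.5° counterclockwise from the fingers, so I'll roll −0.08 before descending.

drive_tool(
  moves=[
    {"dx": -0.3, "dy": -0.3, "dz": 0, "roll": -0.08},
    {"dx": 0, "dy": 0, "dz": 6, "roll": 0},
    {"dx": 0, "dy": 0, "dz": 6, "roll": 0},
    {"dx": 0, "dy": 0, "dz": 4, "roll": 0},
    {"dx": 0, "dy": 0, "dz": 0, "roll": 0},
  ],
)

```text
time: 17.1
tcp_pos: [0.5483, -0.1444, 0.0773]
tcp_rot: [-0.0, 0.678, 0.735, -0.0]
wrist_force: [0.4, 0.4, -0.1]
finger_gap: 0.603
finger_force: 0.0
```

```bash
python3 -c "
from h import *
togo([.5485,-.1445,.062])"
```

```text
t 17.1 tcp [ 0.5483 -0.1444  0.0773] z [-0.001  0.    -1.   ] azy 0.0796 q6 -0.472 F [ 0.4  0.4 -0.1] T [0.01 0.01 0.03] gap 0.603 0.0
togo mm [-0.1  0.2 15.3]
```

drive_tool(
  moves=[
    {"dx": 0, "dy": 0, "dz": 5, "roll": 0},
    {"dx": 0, "dy": 0, "dz": 5, "roll": 0},
    {"dx": 0, "dy": 0, "dz": 3, "roll": 0},
    {"dx": 0, "dy": 0, "dz": 2, "roll": 0},
    {"dx": 0, "dy": 0, "dz": 0, "roll": 0},
  ],
)

```text
time: 17.73
tcp_pos: [0.5485, -0.1445, 0.0627]
tcp_rot: [-0.0, 0.678, 0.735, -0.0]
wrist_force: [0.5, 0.3, 0.7]
finger_gap: 0.605
finger_force: 0.0
```

drive_tool(
  moves=[
    {"dx": 0, "dy": 0, "dz": 0, "roll": 0},
    {"dx": 0, "dy": 0, "dz": 0, "roll": 0},
    {"dx": 0, "dy": 0, "dz": 0, "roll": 0},
  ],
  grip=0,
  force=40,
)

```text
time: 18.1
tcp_pos: [0.5483, -0.1446, 0.0631]
tcp_rot: [-0.0, 0.678, 0.735, -0.0]
wrist_force: [-3.4, -0.1, 4.3]
finger_gap: 0.391
finger_force: 40.6
```

```bash
python3 -c "
from h import *
togo([.5485,-.1445,.062]); print(monitor.sense()['joint_torque'].round(2))"
```

```text
t 18.1 tcp [ 0.5483 -0.1446  0.0631] z [-0. -0. -1.] azy 0.0805 q6 -0.473 F [-3.4 -0.1  4.3] T [-0.01  0.62  0.3 ] gap 0.391 40.6
togo mm [0.1 0.2 1.1]
[  0.24 -48.36 -20.81   0.58  -0.91   0.37]
```

Seated on the flats (gap 0.391, about 34 mm). Firming the grip and turning clockwise.

drive_tool(
  moves=[
    {"dx": 0, "dy": 0, "dz": 0, "roll": 0},
    {"dx": 0, "dy": 0, "dz": 0, "roll": 0},
    {"dx": 0, "dy": 0, "dz": 0, "roll": 0.05},
    {"dx": 0, "dy": 0, "dz": 0, "roll": 0.05},
    {"dx": 0, "dy": 0, "dz": 0, "roll": 0},
  ],
  force=110,
)

```text
time: 18.73
tcp_pos: [0.5484, -0.1446, 0.0634]
tcp_rot: [0.0, 0.714, 0.7, -0.0]
wrist_force: [-3.6, -0.5, 5.8]
finger_gap: 0.374
finger_force: 108.9
```

```bash
python3 -c "
from h import *
togo(None); print(monitor.sense()['joint_torque'].round(2))"
```

```text
t 18.73 tcp [ 0.5484 -0.1446  0.0634] z [-0. -0. -1.] azy -0.0208 q6 -0.372 F [-3.6 -0.5  5.8] T [-0.04  0.72 -0.13] gap 0.374 108.9
[ 7.800e-01 -4.734e+01 -2.057e+01  3.200e-01 -1.100e+00  4.000e-02]
```

drive_tool(
  moves=[
    {"dx": 0, "dy": 0, "dz": 0, "roll": 0.05},
    {"dx": 0, "dy": 0, "dz": 0, "roll": 0.05},
    {"dx": 0, "dy": 0, "dz": 0, "roll": 0},
  ],
)

```text
time: 19.1
tcp_pos: [0.5485, -0.1446, 0.0634]
tcp_rot: [0.0, 0.748, 0.663, -0.0]
wrist_force: [-3.8, -0.7, 6.4]
finger_gap: 0.376
finger_force: 108.8
```

```bash
python3 -c "
from h import *
togo(None); print(monitor.sense()['joint_torque'].round(2))"
```

```text
t 19.1 tcp [ 0.5485 -0.1446  0.0634] z [ 0. -0. -1.] azy -0.1208 q6 -0.272 F [-3.8 -0.7  6.4] T [-0.01  0.6  -0.13] gap 0.376 108.8
[ 7.400e-01 -4.744e+01 -2.048e+01  2.800e-01 -1.020e+00  4.000e-02]
```

drive_tool(
  moves=[
    {"dx": 0, "dy": 0, "dz": 0, "roll": 0.03},
    {"dx": 0, "dy": 0, "dz": 0, "roll": 0.03},
    {"dx": 0, "dy": 0, "dz": 0, "roll": 0.03},
  ],
)

```text
time: 19.48
tcp_pos: [0.5485, -0.1446, 0.0634]
tcp_rot: [0.0, 0.777, 0.629, -0.0]
wrist_force: [-2.6, -0.6, 5.5]
finger_gap: 0.377
finger_force: 108.9
```

```bash
python3 - <<'E'
from h import *
togo(None); print(monitor.sense()['joint_torque'].round(2))
p=imaging.get_image('wrist'); im=p['color'].astype(int); r,g,b=im[...,0],im[...,1],im[...,2]
m=((r>2*g+20)&(r>2*b+20)).astype(np.uint8); n,_,st,ce=cv2.connectedComponentsWithStats(m)
for i in range(1,n):
    if st[i,4]>15: D=atz(p,ce[i],.114); print(st[i].tolist(),ce[i].round(1),D.round(4),np.degrees(np.arctan2(D[1]+.145,D[0]-.548)).round(1))
m=nets.outline_of('nut',p)
for k in m[:1]:
  c,_=cv2.findContours(k['pixels'].astype(np.uint8),cv2.RETR_EXTERNAL,cv2.CHAIN_APPROX_NONE); c=max(c,key=cv2.contourArea)
  print(k['p'],[np.round((atz(p,x,.114)[:2]-[.548,-.145])*1000,1).tolist() for x in cv2.approxPolyDP(c,3,True)[:,0]])
togo(None)
E
```

```text
t 19.48 tcp [ 0.5485 -0.1446  0.0634] z [ 0.    -0.001 -1.   ] azy -0.2103 q6 -0.182 F [-2.6 -0.6  5.5] T [0.04 0.58 0.5 ] gap 0.377 108.9
[-3.000e-02 -4.757e+01 -2.035e+01  5.400e-01 -9.200e-01  1.400e-01]
[299, 339, 43, 14, 376] [320.5 345.8] [ 0.548 -0.146  0.114] -91.7
[288, 376, 64, 49, 912] [312.4 395.3] [ 0.5405 -0.1662  0.114 ] -109.4
0.79 [[5.1, 27.1], [-9.4, 22.3], [-13.8, 13.0], [-18.5, -8.8], [-14.2, -12.8], [-7.9, 4.4], [1.9, 7.2], [8.7, 1.2], [7.7, -17.5], [13.4, -15.2], [17.4, 5.1], [17.6, 16.1]]
t 19.57 tcp [ 0.5485 -0.1446  0.0634] z [ 0. -0. -1.] azy -0.2105 q6 -0.182 F [-2.6 -0.1  6.1] T [0.01 0.58 0.16] gap 0.375 108.8
```

drive_tool(
  moves=[
    {"dx": 0, "dy": 0, "dz": 0, "roll": 0.03},
    {"dx": 0, "dy": 0, "dz": 0, "roll": 0.03},
    {"dx": 0, "dy": 0, "dz": 0, "roll": 0.03},
  ],
)

```text
time: 19.95
tcp_pos: [0.5486, -0.1447, 0.0634]
tcp_rot: [0.0, 0.805, 0.593, 0.0]
wrist_force: [-2.2, -0.1, 6.1]
finger_gap: 0.376
finger_force: 108.8
```

```bash
cat > tq.py <<'E'
from h import *
s=monitor.sense(); togo(None); print('TZ',round(float(s['wrist_torque'][2]),3),'J6',round(float(s['joint_torque'][5]),3),'J1',round(float(s['joint_torque'][0]),3))
E
python3 tq.py
```

```text
t 19.95 tcp [ 0.5486 -0.1447  0.0634] z [ 0.    -0.001 -1.   ] azy -0.3003 q6 -0.092 F [-2.2 -0.1  6.1] T [0.06 0.57 0.43] gap 0.376 108.8
TZ 0.434 J6 0.142 J1 -0.025
```

drive_tool(
  moves=[
    {"dx": 0, "dy": 0, "dz": 0, "roll": 0.03},
    {"dx": 0, "dy": 0, "dz": 0, "roll": 0.03},
    {"dx": 0, "dy": 0, "dz": 0, "roll": 0.03},
  ],
)

```text
time: 20.32
tcp_pos: [0.5487, -0.1447, 0.0634]
tcp_rot: [0.0, 0.831, 0.557, 0.0]
wrist_force: [-1.8, 0.0, 4.6]
finger_gap: 0.375
finger_force: 108.8
```

```bash
python3 tq.py
```

```text
t 20.32 tcp [ 0.5487 -0.1447  0.0634] z [ 0.001 -0.001 -1.   ] azy -0.3904 q6 -0.002 F [-1.8  0.   4.6] T [0.09 0.51 0.46] gap 0.375 108.8
TZ 0.458 J6 0.142 J1 -0.002
```

Steady drag of 0.45 N m confirmed. Continuing.

drive_tool(
  moves=[
    {"dx": 0, "dy": 0, "dz": 0, "roll": 0.025},
    {"dx": 0, "dy": 0, "dz": 0, "roll": 0.025},
    {"dx": 0, "dy": 0, "dz": 0, "roll": 0.025},
  ],
)

```text
time: 20.7
tcp_pos: [0.5488, -0.1447, 0.0634]
tcp_rot: [0.0, 0.851, 0.525, 0.0]
wrist_force: [-2.4, -0.3, 5.0]
finger_gap: 0.377
finger_force: 108.8
```

```bash
python3 tq.py
```

```text
t 20.7 tcp [ 0.5488 -0.1447  0.0634] z [ 0.001 -0.001 -1.   ] azy -0.4653 q6 0.073 F [-2.4 -0.3  5. ] T [0.04 0.5  0.48] gap 0.377 108.8
TZ 0.484 J6 0.193 J1 0.027
```

drive_tool(
  moves=[
    {"dx": 0, "dy": 0, "dz": 0, "roll": 0.025},
    {"dx": 0, "dy": 0, "dz": 0, "roll": 0.025},
    {"dx": 0, "dy": 0, "dz": 0, "roll": 0.025},
  ],
)

```text
time: 21.08
tcp_pos: [0.5488, -0.1447, 0.0634]
tcp_rot: [0.001, 0.87, 0.493, 0.0]
wrist_force: [-1.9, -1.6, 5.4]
finger_gap: 0.377
finger_force: 108.8
```

```bash
python3 tq.py
```

```text
t 21.07 tcp [ 0.5488 -0.1447  0.0634] z [ 0.001 -0.001 -1.   ] azy -0.5403 q6 0.148 F [-1.9 -1.6  5.4] T [0.1  0.48 0.38] gap 0.377 108.8
TZ 0.38 J6 0.194 J1 0.066
```

drive_tool(
  moves=[
    {"dx": 0, "dy": 0, "dz": 0, "roll": 0.025},
    {"dx": 0, "dy": 0, "dz": 0, "roll": 0.025},
    {"dx": 0, "dy": 0, "dz": 0, "roll": 0.025},
  ],
)

```text
time: 21.45
tcp_pos: [0.5489, -0.1448, 0.0634]
tcp_rot: [0.001, 0.888, 0.46, 0.0]
wrist_force: [-1.4, -0.6, 4.7]
finger_gap: 0.376
finger_force: 108.8
```

```bash
python3 tq.py
```

```text
t 21.45 tcp [ 0.5489 -0.1448  0.0634] z [ 0.001 -0.001 -1.   ] azy -0.6153 q6 0.223 F [-1.4 -0.6  4.7] T [0.06 0.46 0.42] gap 0.376 108.8
TZ 0.422 J6 0.191 J1 0.125
```

drive_tool(
  moves=[
    {"dx": 0, "dy": 0, "dz": 0, "roll": 0.025},
    {"dx": 0, "dy": 0, "dz": 0, "roll": 0.025},
    {"dx": 0, "dy": 0, "dz": 0, "roll": 0.025},
  ],
)

```text
time: 21.82
tcp_pos: [0.5489, -0.1448, 0.0634]
tcp_rot: [0.001, 0.905, 0.426, 0.0]
wrist_force: [-1.8, -0.6, 5.0]
finger_gap: 0.376
finger_force: 108.8
```

```bash
python3 tq.py
```

```text
t 21.82 tcp [ 0.5489 -0.1448  0.0634] z [ 0.001 -0.001 -1.   ] azy -0.6903 q6 0.298 F [-1.8 -0.6  5. ] T [0.06 0.36 0.47] gap 0.376 108.8
TZ 0.466 J6 0.216 J1 0.166
```

drive_tool(
  moves=[
    {"dx": 0, "dy": 0, "dz": 0, "roll": 0.025},
    {"dx": 0, "dy": 0, "dz": 0, "roll": 0.025},
    {"dx": 0, "dy": 0, "dz": 0, "roll": 0.025},
  ],
)

```text
time: 22.2
tcp_pos: [0.549, -0.1449, 0.0634]
tcp_rot: [0.001, 0.92, 0.392, 0.0]
wrist_force: [-1.7, -1.1, 5.2]
finger_gap: 0.374
finger_force: 108.8
```

```bash
python3 tq.py
```

```text
t 22.2 tcp [ 0.549  -0.1449  0.0634] z [ 0.001 -0.001 -1.   ] azy -0.7654 q6 0.373 F [-1.7 -1.1  5.2] T [0.04 0.34 0.55] gap 0.374 108.8
TZ 0.547 J6 0.248 J1 0.222
```

drive_tool(
  moves=[
    {"dx": 0, "dy": 0, "dz": 0, "roll": 0.025},
    {"dx": 0, "dy": 0, "dz": 0, "roll": 0.025},
    {"dx": 0, "dy": 0, "dz": 0, "roll": 0.025},
  ],
)

```text
time: 22.58
tcp_pos: [0.549, -0.1449, 0.0634]
tcp_rot: [0.001, 0.934, 0.357, 0.0]
wrist_force: [-0.8, -0.9, 5.0]
finger_gap: 0.377
finger_force: 108.8
```

```bash
python3 tq.py
```

```text
t 22.57 tcp [ 0.549  -0.1449  0.0634] z [ 0.001 -0.001 -1.   ] azy -0.8404 q6 0.448 F [-0.8 -0.9  5. ] T [0.   0.31 0.56] gap 0.377 108.8
TZ 0.557 J6 0.283 J1 0.301
```

The torque is beginning to climb. One small step at a time now.

drive_tool(
  moves=[
    {"dx": 0, "dy": 0, "dz": 0, "roll": 0.025},
    {"dx": 0, "dy": 0, "dz": 0, "roll": 0.025},
  ],
)

```text
time: 22.82
tcp_pos: [0.5491, -0.145, 0.0634]
tcp_rot: [0.001, 0.943, 0.334, 0.0]
wrist_force: [-1.3, -1.6, 4.6]
finger_gap: 0.375
finger_force: 108.8
```

```bash
python3 tq.py
```

```text
t 22.82 tcp [ 0.5491 -0.145   0.0634] z [ 0.001 -0.001 -1.   ] azy -0.8904 q6 0.498 F [-1.3 -1.6  4.6] T [-0.08  0.31  0.59] gap 0.375 108.8
TZ 0.592 J6 0.308 J1 0.334
```

drive_tool(
  moves=[
    {"dx": 0, "dy": 0, "dz": 0, "roll": 0.025},
    {"dx": 0, "dy": 0, "dz": 0, "roll": 0.025},
    {"dx": 0, "dy": 0, "dz": 0, "roll": 0.025},
  ],
)

```text
time: 23.2
tcp_pos: [0.5491, -0.145, 0.0634]
tcp_rot: [0.001, 0.955, 0.298, 0.001]
wrist_force: [-0.9, -1.5, 5.6]
finger_gap: 0.378
finger_force: 108.8
```

```bash
python3 tq.py
```

```text
t 23.2 tcp [ 0.5491 -0.145   0.0634] z [ 0.001 -0.001 -1.   ] azy -0.9653 q6 0.573 F [-0.9 -1.5  5.6] T [-0.1   0.31  0.62] gap 0.378 108.8
TZ 0.624 J6 0.346 J1 0.411
```

drive_tool(
  moves=[
    {"dx": 0, "dy": 0, "dz": 0, "roll": 0.025},
    {"dx": 0, "dy": 0, "dz": 0, "roll": 0.025},
  ],
)

```text
time: 23.45
tcp_pos: [0.5491, -0.145, 0.0634]
tcp_rot: [0.001, 0.962, 0.274, 0.001]
wrist_force: [-1.4, -1.3, 4.8]
finger_gap: 0.376
finger_force: 108.8
```

```bash
python3 tq.py
```

```text
t 23.45 tcp [ 0.5491 -0.145   0.0634] z [ 0.002 -0.001 -1.   ] azy -1.0154 q6 0.623 F [-1.4 -1.3  4.8] T [-0.09  0.26  0.65] gap 0.376 108.8
TZ 0.65 J6 0.371 J1 0.505
```

Rise about 0.20 so far. Target is a rise of about 0.37 (reading about 0.82).

drive_tool(
  moves=[
    {"dx": 0, "dy": 0, "dz": 0, "roll": 0.025},
    {"dx": 0, "dy": 0, "dz": 0, "roll": 0.025},
  ],
)

```text
time: 23.7
tcp_pos: [0.5491, -0.1451, 0.0634]
tcp_rot: [0.001, 0.968, 0.25, 0.001]
wrist_force: [-0.6, -2.2, 6.1]
finger_gap: 0.381
finger_force: 108.9
```

```bash
python3 tq.py
```

```text
t 23.7 tcp [ 0.5491 -0.1451  0.0634] z [ 0.002 -0.001 -1.   ] azy -1.0654 q6 0.673 F [-0.6 -2.2  6.1] T [-0.07  0.3   0.65] gap 0.381 108.9
TZ 0.653 J6 0.398 J1 0.55
```

```bash
python3 - <<'E'
from h import *
p=imaging.get_image('wrist')
k=nets.outline_of('nut',p)[0]; m=k['pixels']
c,_=cv2.findContours(m.astype(np.uint8),cv2.RETR_EXTERNAL,cv2.CHAIN_APPROX_NONE); c=max(c,key=cv2.contourArea)
print(k['p'],cv2.approxPolyDP(c,3,True)[:,0].tolist())
print('axis',proj(p,[.5482,-.145,.114]))
g=p['color'][190:330].astype(int).sum(2)//3
# edge between top face (bright) and side (dark): row per column
for x in range(280,362,6):
    col=g[:,x]; d=np.diff(cv2.GaussianBlur(col.astype(np.float32).reshape(-1,1),(1,5),0).ravel()); print(x,190+int(d.argmax()),int(d.max()),end=' | ')
print(); z=imaging.get_image('scene')
for a in (-1.6,-1.4,-1.2,-1.0): print(a,proj(z,[.548+.0145*np.cos(a),-.145+.0145*np.sin(a),.114]).round(1))
u=proj(z,[.548,-.145,.114]).astype(int); im=z['color'][u[1]-4:u[1]+12,u[0]-12:u[0]+12].astype(int); print(u); print(im[...,0]-(im[...,1]+im[...,2])//2)
togo(None)
E
```

```text
0.64 [[319, 272], [280, 295], [274, 320], [276, 373], [290, 380], [294, 339], [317, 324], [342, 335], [350, 378], [363, 372], [365, 321], [359, 294]]
axis [318.59914117 343.36123263]
280 241 18 | 286 237 21 | 292 234 22 | 298 309 19 | 304 230 20 | 310 229 20 | 316 299 19 | 322 228 20 | 328 229 20 | 334 230 21 | 340 231 18 | 346 234 23 | 352 237 21 | 358 241 22 | 
-1.6 [277.  290.6]
-1.4 [278.  291.2]
-1.2 [279.1 291.5]
-1.0 [280.2 291.7]
[280 286]
[[ -4  -4  -4  -2   0  -2  -2   0   0   1   0  -1  -1   0   3   0  -1   0
   -1  -3  -5  -3  -3  -4]
 [ -5  -4  -4  -3   0   0  -1   1   0   2   2   0  -1  -2   0   0  -4   1
   -2  -5  -5  -5  -4  -4]
 [ -4  -4  -4  -4   0  -1   0   2   2   1   1   0   0   0   4  11   1   0
   -2  -4  -5  -3  -4  -3]
 [ -4  -3  -4  -5   0   0   1   1   2   4   3  -1   0   1   0   0   1  -3
   -4  -4  -5  -4  -3  -3]
 [ -3  -4  -4  -4   0   0  -1   2   3   3   2   0   1   3  -3   1  -1  -3
   -7  -6  -3  -3  -4  -5]
 [ -4  -3  -3  -3   0   0   1   2   2   2   4   2   0  -1  -2  -1   1  -2
   -7  -8  -2  -2  -4  -3]
 [ -3  -3  -4  -3  -1   0   1   3   3   3 
[... 409 characters left out ...]
 3   3   2  -3   2  -2  -1
    4   5  -3 -27 -25 -19]
 [  0  -3  -7  -8   2   0   3   3   3   3  -1   0   2   1   0   2   2   5
    5   6  -4 -24 -24 -21]
 [  0  -4  -8   0   0   0   3   3   2   2  -2   0   0   0  -2   0   2   4
    5  -4 -23 -23 -23 -20]
 [  0  -2  -9   1  -2   0   2   2   3   4   1  -1   1   0   2   1   4   6
    3 -18 -25 -23 -23 -23]
 [  0  -7 -20   3  -1   0   2   3   2   3  -1  -3   0   0  -1   3   5   3
  -15 -22 -23 -23 -22 -25]
 [ -5  -6 -22   3   1   1   2   1   2   2   0  -3  -3  -1   0   2   5  -4
  -25 -23 -23 -22 -22 -21]]
t 23.85 tcp [ 0.5492 -0.145   0.0634] z [ 0.002 -0.001 -1.   ] azy -1.0652 q6 0.673 F [-0.8 -1.7  4.2] T [-0.05  0.3   0.37] gap 0.378 108.8
```

The nut outline is symmetric about the finger axis (apex 319,272), so the nut follows the fingers without slip. Continuing in small steps.

drive_tool(
  moves=[
    {"dx": 0, "dy": 0, "dz": 0, "roll": 0.025},
    {"dx": 0, "dy": 0, "dz": 0, "roll": 0.025},
  ],
)

```text
time: 24.1
tcp_pos: [0.5492, -0.1451, 0.0634]
tcp_rot: [0.001, 0.974, 0.226, 0.001]
wrist_force: [-1.7, -1.9, 5.1]
finger_gap: 0.373
finger_force: 108.9
```

```bash
python3 tq.py
```

```text
t 24.1 tcp [ 0.5492 -0.1451  0.0634] z [ 0.002 -0.001 -1.   ] azy -1.1153 q6 0.723 F [-1.7 -1.9  5.1] T [-0.13  0.23  0.71] gap 0.373 108.9
TZ 0.711 J6 0.423 J1 0.588
```

drive_tool(
  moves=[
    {"dx": 0, "dy": 0, "dz": 0, "roll": 0.025},
    {"dx": 0, "dy": 0, "dz": 0, "roll": 0.025},
    {"dx": 0, "dy": 0, "dz": 0, "roll": 0.025},
  ],
)

```text
time: 24.48
tcp_pos: [0.5492, -0.1451, 0.0634]
tcp_rot: [0.001, 0.982, 0.189, 0.001]
wrist_force: [-1.8, -3.0, 5.3]
finger_gap: 0.379
finger_force: 108.9
```

```bash
python3 tq.py
```

```text
t 24.48 tcp [ 0.5492 -0.1451  0.0634] z [ 0.002 -0.001 -1.   ] azy -1.1903 q6 0.798 F [-1.8 -3.   5.3] T [-0.18  0.22  0.73] gap 0.379 108.9
TZ 0.732 J6 0.466 J1 0.743
```

drive_tool(
  moves=[
    {"dx": 0, "dy": 0, "dz": 0, "roll": 0.025},
    {"dx": 0, "dy": 0, "dz": 0, "roll": 0.025},
    {"dx": 0, "dy": 0, "dz": 0, "roll": 0.025},
  ],
)

```text
time: 24.85
tcp_pos: [0.5492, -0.1452, 0.0634]
tcp_rot: [0.001, 0.988, 0.152, 0.001]
wrist_force: [-0.4, -3.4, 4.7]
finger_gap: 0.379
finger_force: 108.9
```

```bash
python3 tq.py
```

```text
t 24.85 tcp [ 0.5492 -0.1452  0.0634] z [ 0.002 -0.002 -1.   ] azy -1.2652 q6 0.873 F [-0.4 -3.4  4.7] T [-0.21  0.2   0.74] gap 0.379 108.9
TZ 0.738 J6 0.504 J1 0.864
```

drive_tool(
  moves=[
    {"dx": 0, "dy": 0, "dz": 0, "roll": 0.025},
    {"dx": 0, "dy": 0, "dz": 0, "roll": 0.025},
    {"dx": 0, "dy": 0, "dz": 0, "roll": 0.025},
  ],
)

```text
time: 25.22
tcp_pos: [0.5492, -0.1453, 0.0634]
tcp_rot: [0.001, 0.993, 0.115, 0.001]
wrist_force: [-1.5, -2.9, 4.8]
finger_gap: 0.376
finger_force: 109.0
```

```bash
cat >> tq.py <<'E'
import sys
if len(sys.argv)>1:
    p=imaging.get_image('wrist'); k=nets.outline_of('nut',p)[0]
    c,_=cv2.findContours(k['pixels'].astype(np.uint8),cv2.RETR_EXTERNAL,cv2.CHAIN_APPROX_NONE); c=max(c,key=cv2.contourArea)
    print(k['p'],cv2.approxPolyDP(c,3,True)[:,0].tolist()); togo(None)
E
python3 tq.py 1
```

```text
t 25.23 tcp [ 0.5492 -0.1453  0.0634] z [ 0.002 -0.002 -1.   ] azy -1.3403 q6 0.948 F [-1.5 -2.9  4.8] T [-0.27  0.2   0.78] gap 0.376 109.0
TZ 0.781 J6 0.549 J1 1.01
0.8 [[316, 272], [280, 293], [273, 322], [276, 373], [291, 379], [295, 338], [321, 324], [343, 337], [348, 376], [352, 379], [363, 373], [365, 320], [359, 292]]
t 25.32 tcp [ 0.5493 -0.1453  0.0634] z [ 0.002 -0.002 -1.   ] azy -1.3404 q6 0.948 F [-1.2 -4.2  4.7] T [-0.26  0.16  0.52] gap 0.381 108.9
```

The rise is about 0.34 N m over the steady drag, within the 0.25 to 0.5 firm range, and the nut hasn't slipped. Letting go and rising straight up.

drive_tool(
  moves=[
    {"dx": 0, "dy": 0, "dz": 0, "roll": 0},
    {"dx": 0, "dy": 0, "dz": 0, "roll": 0},
    {"dx": 0, "dy": 0, "dz": 0, "roll": 0},
    {"dx": 0, "dy": 0, "dz": 0, "roll": 0},
    {"dx": 0, "dy": 0, "dz": -5, "roll": 0},
  ],
  grip=0.65,
)

```text
time: 25.95
tcp_pos: [0.5483, -0.1444, 0.0676]
tcp_rot: [-0.0, 0.993, 0.115, -0.0]
wrist_force: [-0.2, -0.3, 0.6]
finger_gap: 0.652
finger_force: 0.0
```

drive_tool(
  moves=[
    {"dx": 0, "dy": 0, "dz": -20, "roll": 0},
    {"dx": 0, "dy": 0, "dz": -30, "roll": 0},
    {"dx": 0, "dy": 0, "dz": -40, "roll": 0},
    {"dx": 0, "dy": 0, "dz": -40, "roll": 0},
    {"dx": 0, "dy": 0, "dz": 0, "roll": 0},
  ],
)

```text
time: 26.58
tcp_pos: [0.5503, -0.1452, 0.2017]
tcp_rot: [0.002, 0.993, 0.115, 0.003]
wrist_force: [0.2, -0.2, -0.2]
finger_gap: 0.652
finger_force: 0.0
```

```bash
python3 - <<'E'
from h import *
togo(None)
for c in ('wrist','side','scene'):
    p=imaging.get_image(c)
    for n in ['red_cutter_foot','red_cutter_head']: print(c,n,[(np.round(r['at'],4).tolist(),round(float(r['p']),2)) for r in nets.tip_of(n,p)[:1]])
    if c=='wrist':
        im=p['color'].astype(int); r,g,b=im[...,0],im[...,1],im[...,2]
        m=((r>2*g+20)&(r>2*b+20)).astype(np.uint8); n,_,st,ce=cv2.connectedComponentsWithStats(m)
        for i in range(1,n):
            if st[i,4]>15: print(st[i].tolist(),ce[i].round(1),atz(p,ce[i],.147).round(4),atz(p,ce[i],.114).round(4))
        print('axis top/bottom',proj(p,[.548,-.145,.147]),proj(p,[.548,-.145,.117]))
E
```

```text
t 26.57 tcp [ 0.5503 -0.1452  0.2017] z [ 0.007 -0.003 -1.   ] azy -1.34 q6 0.947 F [ 0.2 -0.2 -0.2] T [-0.01  0.    0.04] gap 0.652 0.0
wrist red_cutter_foot []
wrist red_cutter_head [([0.5488, -0.1469, 0.1345], 0.6)]
[305, 234, 32, 37, 416] [319.4 247. ] [ 0.5534 -0.1448  0.147 ] [ 0.5436 -0.1472  0.114 ]
axis top/bottom [317.72765629 255.03936011] [317.70163826 241.77165448]
side red_cutter_foot []
side red_cutter_head [([0.4116, 0.3942, -0.0008], 0.66)]
scene red_cutter_foot [([0.4107, 0.3973, -0.0004], 0.34)]
scene red_cutter_head [([0.5461, -0.1494, 0.1284], 0.62)]
```

```bash
python3 -c "
from h import *
print(workorder.sign_off()); togo(None)"
```

```text
the job is handed in; nothing more can be done
None
the job is handed in; nothing more can be done
```

The job is handed in with no verdict shown: the red cutter is fully home in the collet, the nut is tightened to about 0.34 N m over its steady drag (firm range 0.25–0.5), and the gripper is clear.

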